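Set up a blank on parallels and bridge it with a strap clamp

ROBOT

A 6-joint arm with a two-finger parallel gripper is mounted at the origin on a cart in front of the work surface, level with it; the furniture and walls round the work are solid. World frame = base frame: x ahead of the robot, y to its left, z up, the work surface at z = 0. Lengths are in m, angles in rad, forces in N, time in s.
With the tool pointing down it reaches from about 0.35 to 0.725 m from the base axis. Payload 6 kg.
Tool frame: the origin (TCP) lies on the centre line of the jaws, within the pads' length; the fingertips stand 17 mm ahead of it and the grasp point (between the pads) lies 2 mm behind it; z points along the fingers, y is the line along which they close (so a half turn about z gives the same grasp; the last joint's range is limited). The gripper opens to 85 mm and grips with 20 to 120 N. Pads are 22 mm wide; open, the fingers measure 114 mm over their backs; the gripper's body (76 mm by 85 mm) begins 54 mm behind the grasp point. The pads swing forward as they close: fully open they stand 13 mm farther back than shut.
Start: joints at [1.553, 0.04, 0.085, 0, -1.615, -0.334], TCP at [0.207, 0.563, 0.248] pointing down, gripper open.
Joint ranges: [-2.56, 2.56], [-1.29, 2.01], [-1.08, 1.49], [-3.29, 1.98], [-2.81, -0.18], [-2.99, 2.99]. Speed limits (rad/s): [2.57, 2.57, 3.01, 3.14, 3.14, 3.14].

INTERFACE

Orientations are given as a unit quaternion [x, y, z, w].
In Python, from station import r gives the robot as it stands. The module is installed in compiled form; this text tells all that it offers.
- The arm moves only by the tool jog_arm, never from a script. Its argument "increments" is a list of rows, each a list of 3 entries, a list of its own where there are three numbers: the shift along the tool's x, y, z in m, then the turn, a rotation vector about the tool's x, y, z in rad, then the opening, from 0 (shut) to 1 (fully open). In form: [[[x, y, z], [wx, wy, wz], gripper], ...]. A call has 1 to 12 rows; each row is the pose to reach, as a shift and turn from the pose commanded when the call began, along the tool's axes at that moment; what a row does not reach only later rows make up. A row lasts 1/12 s, in which the tool goes at most 41.7 mm and 7.16 degrees, less where a joint would pass 70% of its speed; a pose out of reach is approached as far as the arm can. A call with a gripper value outside its range is refused whole. The fingers move at their own pace and stop on an object; "squeeze" is the grip in N (left out, the last holds). Time passes only in rows, so rows that repeat a pose let the fingers close. It gives the time, the measured TCP pose, the force, the opening and the grip force at its end, in the units of the state.
- r.observe(): the state, without advancing time (a new reading comes with each control period).
- r.snapshot(name): name is "scene" or "top"; returns the picture (400x640x3 uint8, red, green, blue); there is no depth.
- r.get_calibration(name): a dict with "fx", "fy", "cx", "cy" (pixels), "k1" (the pictures are not rectified: a ray, as slopes to the right and down, at radius r is drawn at 1 + k1 r^2 times it, then the intrinsics apply), "origin" and "rotation" of the camera in the world. Camera axes: x right, y up, looking along -z (the intrinsics and any distortion apply to the point x, -y, -z); pixel columns grow to the right and rows downward; lengths in m; the calibration is good to about 2 mm. A picture is of the moment at which its call begins. get_calibration takes no time and is no camera call.
- r.finish_job(): hands the job in; it is judged then, once.
Trained networks look in the newest picture that a camera, given by its name, has taken for a name from the list of things; names that differ only in an ending like _2 or _b are one class to them, and where a whole thing is asked for, a point or a joint stands for the part that bears it (a point fixed in the world has none). Each returns a list of dicts, best first, with "score" (0 to 1); they miss things now and then, are a little off and sometimes report something else, mostly with a low value. They report only what shows in the picture. A call takes as long as a camera call. They do not tell look-alikes from the thing itself.
- r.find_in(label, camera): "position" ([row, column] in pixels, amid what is visible of it).
- r.masks_of(label, camera): "pixels" (400x640 bool, what is visible of it) and "position" ([row, column] in pixels, amid what is visible of it).
The state is a dict: "time": time; "joints": joint angles; "joint_vel": joint speeds; "joint_torque": joint torques, N m; "tcp_pos": TCP position; "eef_rot": TCP orientation; "contact_force": force on the tool from outside, world axes, zero at the start; "torque": the same for the moment, N m; "finger_gap": finger opening in m; "grasp_force": force on a finger pad.
Only numpy, scipy, OpenCV 4.12 (cv2) and the standard library are available. Lean on these libraries where they do the work, as an engineer would, in place of code of your own. Each camera call takes 0.05 s, during which the arm holds its last target. There are 200 camera calls.

TASK

Set the brass blank up for drilling on the blue plate: stand the loose parallel in the empty white outline, then lay the blank flat across both parallels with its scribed cross over the drill hole between them and its length across theirs, and last bridge the strap clamp level from the top of the heel block onto the edge of the blank, straight above the parallel on that side. Lower each part into place rather than dropping it, leave the set-up square and still, and do not disturb the hex nut or the turned wheel.

Things in the scene. Friction and masses are not known exactly. Their poses are not given: they have to be found in the camera images.
- plate: Blue drilling plate fixed to the worktop, 20 mm thick. Origin at worktop level straight under its 16 mm drill hole; x points from the hole toward the end with the heel block, y to its left, z up. It reaches x -62 to +106 mm, y -70 to +70 mm. Two white outlines, 104 x 12 mm, long in x, are centred at x 0, y +30 mm (empty) and y -30 mm (a parallel stands there).
- outline_mid (a point): Middle of the empty white outline, on the plate's top surface (20 mm above the worktop), at plate x 0, y +30 mm; axes as the plate's.
- heel_top (a point): Middle of the top face of the heel block, a steel block 24 x 24 mm, 32 mm high, fixed on the plate at plate x +88, y -30 mm; 52 mm above the worktop, just level with the blank's top once that lies on the parallels. A stud hole lies between it and the drill hole, at plate x +62, y -30 mm.
- loose_parallel_mid (a point): Loose parallel: a ground steel strip 100 mm long (its y axis), 8 mm thick (x), 20 mm high (z), 75 g, standing on its long narrow edge on the worktop; this point is its centre, 10 mm above its underside.
- set_parallel_mid (a point): The matching parallel, same size and axes, loose but already standing on the plate in the outline at plate y -30 mm; this point is its centre, 10 mm above its underside.
- blank_mid (a point): Brass blank: flat bar 100 mm long (its y axis), 50 mm wide (x), 12 mm thick (z), about 0.45 kg, with a scribed cross at the middle of its upper face; lies flat on the worktop at the start; this point is its centre, 6 mm above its underside.
- strap_mid (a point): Strap clamp: black slotted steel bar 100 mm long (its y axis), 25 mm wide (x), 13 mm thick (z), about 0.17 kg, lying flat on the worktop at the start; this point is its centre, 6.5 mm above its underside. Placed well, its centre stands at about plate x +58 mm, so that about 15 mm of it overlaps the blank and its other end covers the heel block.
- loose_parallel: The loose parallel's body; origin at the centre of its underside, axes as given for its centre point.
- set_parallel: The already set parallel's body; origin at the centre of its underside.
- blank: The blank's body; origin at the centre of its underside.
- strap: The strap clamp's body; origin at the centre of its underside.
- nut: Loose steel hex nut, 24 x 28 x 13 mm high, standing by; origin at the centre of its underside. Leave it alone.
- hub: Loose turned aluminium wheel, 52 mm diameter, 19 mm high, standing by; origin at the centre of its underside. Leave it alone.
Mind the look-alikes: they are no part of the job. Leave any turquoise look-alike of the strap alone.

How it is judged:
On the way, in this order (a step that is already met when the one before it is completed fails the run):
1. both parallels stand on the plate in their outlines, the blank not yet on them (x of loose_parallel_mid in the frame of plate between -0.015 and 0.015 m and y of loose_parallel_mid in the frame of plate between 0.022 and 0.038 m and z of loose_parallel_mid in the frame of plate between 0.027 and 0.033 m and angle between the y axis of each of loose_parallel_mid, set_parallel_mid and the x axis of plate, either way round below 0.15 rad and angle between each of loose_parallel_mid, set_parallel_mid's own z axis and vertical below 0.05 rad and x of set_parallel_mid in the frame of plate between -0.015 and 0.015 m and y of set_parallel_mid in the frame of plate between -0.038 and -0.022 m and z of set_parallel_mid in the frame of plate between 0.027 and 0.033 m and linear speed of loose_parallel below 0.02 m/s and horizontal distance between blank_mid and plate above 0.06 m), for 0.2 s.
2. the blank lies level across both parallels, cross over the hole (x of loose_parallel_mid in the frame of plate between -0.015 and 0.015 m and y of loose_parallel_mid in the frame of plate between 0.022 and 0.038 m and z of loose_parallel_mid in the frame of plate between 0.027 and 0.033 m and angle between the y axis of each of loose_parallel_mid, set_parallel_mid and the x axis of plate, either way round below 0.15 rad and angle between each of loose_parallel_mid, set_parallel_mid, blank_mid's own z axis and vertical below 0.05 rad and x of set_parallel_mid in the frame of plate between -0.015 and 0.015 m and y of set_parallel_mid in the frame of plate between -0.038 and -0.022 m and z of set_parallel_mid in the frame of plate between 0.027 and 0.033 m and x of blank_mid in the frame of plate between -0.008 and 0.008 m and y of blank_mid in the frame of plate between -0.008 and 0.008 m and z of blank_mid in the frame of plate between 0.0435 and 0.0485 m and angle between the y axis of blank_mid and the y axis of plate, either way round below 0.15 rad and linear speed of blank below 0.02 m/s), for 0.2 s.
3. the strap lies level from the heel block onto the blank (x of blank_mid in the frame of plate between -0.008 and 0.008 m and y of blank_mid in the frame of plate between -0.008 and 0.008 m and z of blank_mid in the frame of plate between 0.0435 and 0.0485 m and angle between the y axis of blank_mid and the y axis of plate, either way round below 0.15 rad and angle between each of blank_mid, strap_mid's own z axis and vertical below 0.05 rad and x of strap_mid in the frame of plate between 0.047 and 0.07 m and y of strap_mid in the frame of plate between -0.038 and -0.022 m and z of strap_mid in the frame of plate between 0.0555 and 0.0615 m and angle between the y axis of strap_mid and the x axis of plate, either way round below 0.15 rad and linear speed of strap below 0.02 m/s), for 0.2 s.
At the end, for the whole second after the job is handed in: Released and still: parallels upright, within 8 mm of their outlines' middle lines (15 mm lengthwise); blank level on both, centre within 8 mm of the hole; strap level on heel block and blank, centre at plate x 47-70, y -38 to -22 mm; all square to the plate within 8 degrees, level within 2.8 (all of step 3 and x of loose_parallel_mid in the frame of plate between -0.015 and 0.015 m and y of loose_parallel_mid in the frame of plate between 0.022 and 0.038 m and z of loose_parallel_mid in the frame of plate between 0.027 and 0.033 m and angle between the y axis of each of loose_parallel_mid, set_parallel_mid and the x axis of plate, either way round below 0.15 rad and angle between each of loose_parallel_mid, set_parallel_mid's own z axis and vertical below 0.05 rad and x of set_parallel_mid in the frame of plate between -0.015 and 0.015 m and y of set_parallel_mid in the frame of plate between -0.038 and -0.022 m and z of set_parallel_mid in the frame of plate between 0.027 and 0.033 m and linear speed of each of loose_parallel, set_parallel, blank below 0.02 m/s); the robot touches nothing.
It fails at once if the hex nut or the turned wheel is disturbed (moved more than 25 mm) (distance of any of nut, hub from where it was at the start of the episode above 0.025 m).
It fails at once if the blank or the strap is dropped onto the plate set-up (faster than 0.6 m/s low over it) ((horizontal distance between blank_mid and plate below 0.09 m and height (world z) of blank_mid below 0.1 m and linear speed of blank above 0.6 m/s) or (horizontal distance between strap_mid and plate below 0.09 m and height (world z) of strap_mid below 0.1 m and linear speed of strap above 0.6 m/s)).
It also fails if it takes over 64 s, if anything falls off the work surface, if the arm or the gripper's body presses on something with over 40 N, if the wrist force passes 120 N, or if a joint passes its speed limit or range.

## Working session

There is one attempt and no reset: what is moved stays moved. The work goes in short steps, Python scripts to look and compute and a tool call to move; the robot and the scene stay as the last step left them, time stands still between calls to the robot, and variables do not carry over. Pictures are saved under pics/ and viewed, at most 10 in all, crops included, and the job is handed in when it is done.

Besides the shell and the picture viewer there is one more tool, called after "Call:" as name(argument=value, ...), one argument or row to a line, values as JSON. jog_arm: Moves the arm, as the interface text tells. Its arguments: {"type":"object","properties":{"increments":{"type":"array"},"squeeze":{"type":"number"}},"required":["increments"]}

```bash
mkdir -p pics; python3 - <<'E'
from station import r
import cv2,numpy as np
o=r.observe();print(o['time'],o['tcp_pos'],o['eef_rot'],o['finger_gap'])
for c in("scene","top"):
    im=r.snapshot(c);cv2.imwrite(f"pics/{c}0.png",im[:,:,::-1]);k=r.get_calibration(c);print(c,k)
    for l in("plate","loose_parallel","set_parallel","blank","strap","nut","hub"):
        print(l,[(np.round(d['position']),round(d['score'],2)) for d in r.find_in(l,c)][:4])
E
```

```text
0.0 [0.20653172 0.56301635 0.24727479] [ 9.84575411e-01 -1.74958508e-01 -1.15630788e-04  8.75527553e-04] 0.08514482097650991
scene {'fx': 513.8787963820935, 'fy': 513.8787963820935, 'cx': 312.2557354985348, 'cy': 201.17264747118483, 'k1': 0.004908338392574475, 'origin': array([-0.32823592, -0.56957136,  1.34118937]), 'rotation': array([ 0.29927706, -0.16141128, -0.44465655,  0.82864962])}
plate [(array([208., 317.]), 0.86)]
loose_parallel [(array([262., 381.]), 0.52), (array([201., 245.]), 0.45)]
set_parallel [(array([216., 314.]), 0.47)]
blank [(array([179., 213.]), 0.82), (array([256., 377.]), 0.15)]
strap [(array([257., 378.]), 0.53), (array([233., 358.]), 0.53)]
nut []
hub [(array([208., 313.]), 0.63), (array([250., 399.]), 0.56)]
top {'fx': 445.0968888587048, 'fy': 445.0968888587048, 'cx': 316.914281182563, 'cy': 196.63510095757638, 'k1': -0.014750004708881102, 'origin': array([ 0.31190244, -0.00223804,  1.18464999]), 'rotation': array([ 0.0803313 , -0.07488948, -0.67871344,  0.72614497])}
plate [(array([192., 314.]), 0.9), (array([217., 171.]), 0.32)]
loose_parallel [(array([230., 237.]), 0.73)]
set_parallel [(array([199., 320.]), 0.52)]
blank [(array([217., 172.]), 0.94)]
strap [(array([225., 420.]), 0.58), (array([206., 382.]), 0.51)]
nut [(array([194., 313.]), 0.56), (array([257., 458.]), 0.49)]
hub [(array([195., 431.]), 0.61)]
```

```bash
python3 - <<'E'
import cv2
im=cv2.imread("pics/top0.png")[100:340,130:490];cv2.imwrite("pics/t0c.png",cv2.resize(im,None,fx=2.2,fy=2.2,interpolation=cv2.INTER_CUBIC))
E
```

```text
(no output)
```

View pics/t0c.png

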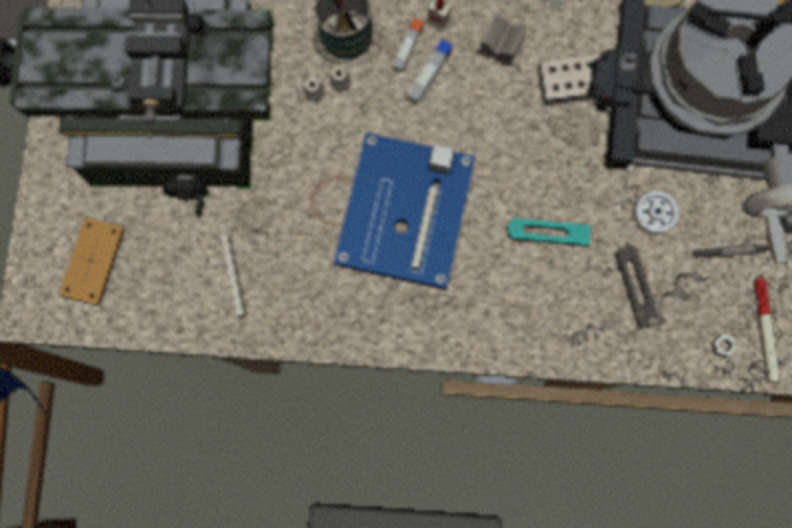

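View pics/scene0.png

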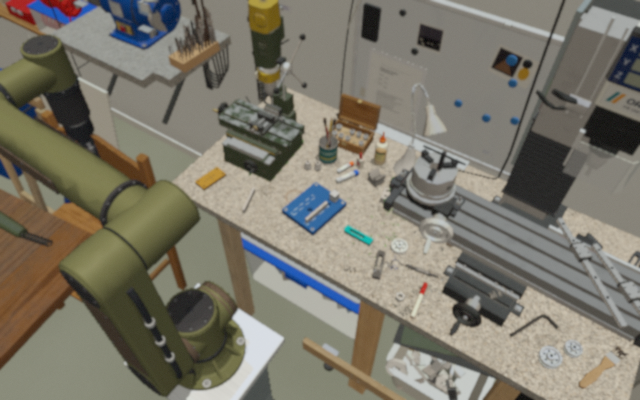

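```bash
cat >lib.py <<'E'
import numpy as np,cv2
from scipy.spatial.transform import Rotation as R
from scipy.optimize import minimize
from station import r
def project(P,k):
    p=R.from_quat(k['rotation']).inv().apply(np.atleast_2d(P)-k['origin'])
    s=np.c_[p[:,0],-p[:,1]]/-p[:,2:]
    s=s*(1+k['k1']*(s**2).sum(1,keepdims=True))
    return s*[k['fx'],k['fy']]+[k['cx'],k['cy']]      # col,row
def unproject(uv,z,k):
    f=lambda q:np.sum((project([q[0],q[1],z],k)[0]-uv)**2)
    return minimize(f,[.4,0],method='Nelder-Mead',options=dict(xatol=1e-5,fatol=1e-6)).x
def box(x,y,a,lx,ly,z0,z1):
    c=np.array([[i,j] for i in(-lx/2,lx/2) for j in(-ly/2,ly/2)])@np.array([[np.cos(a),np.sin(a)],[-np.sin(a),np.cos(a)]])+[x,y]
    return np.vstack([np.c_[c,np.full(4,z)] for z in(z0,z1)])
def fit(mask,k,lx,ly,z0,z1,init):
    """box pose (x,y,yaw) whose silhouette best overlaps mask"""
    S=8;ys,xs=np.nonzero(mask);o=np.array([xs.min()-8,ys.min()-8]);w,h=xs.max()-o[0]+8,ys.max()-o[1]+8
    m=mask[o[1]:o[1]+h,o[0]:o[0]+w].astype(np.float32);m=cv2.GaussianBlur(cv2.resize(m,None,fx=S,fy=S,interpolation=cv2.INTER_NEAREST),(0,0),S*.8)
    def f(q):
        uv=project(box(*q,lx,ly,z0,z1),k);im=np.zeros_like(m)
        cv2.fillConvexPoly(im,cv2.convexHull(np.round((uv-o+.5)*S).astype(np.int32)),1.)
        return ((cv2.GaussianBlur(im,(0,0),S*.8)-m)**2).sum()/m.sum()
    best=None
    for a in np.atleast_1d(init[2]):
        q0=np.array([init[0],init[1],a]);sx=np.vstack([q0,q0+[.01,0,0],q0+[0,.01,0],q0+[0,0,.2]])
        s=minimize(f,q0,method='Nelder-Mead',options=dict(initial_simplex=sx,xatol=1e-4,fatol=1e-5))
        if best is None or s.fun<best.fun:best=s
    return best.x,best.fun
E
python3 - <<'E'
from lib import *
k=r.get_calibration("top");im=r.snapshot("top")
np.save("im0.npy",im)
dims={'plate':(.168,.140,0,.02),'loose_parallel':(.008,.1,0,.02),'set_parallel':(.008,.1,.02,.04),'blank':(.05,.1,0,.012),'strap':(.025,.1,0,.013)}
seen={'plate':(315,192),'loose_parallel':(236,225),'set_parallel':(323,200),'blank':(172,218),'strap':(420,230)}
hsv=cv2.cvtColor(im,cv2.COLOR_RGB2HSV)
for l,d in dims.items():
    ms=r.masks_of(l,"top")
    for i,t in enumerate(ms):
        m=t['pixels'];np.save(f"m_{l}{i}.npy",m);c=np.array(t['position'])[::-1]
        if np.hypot(*(c-seen[l]))>22:continue
        p=unproject(c,d[3],k);q,e=fit(m,k,*d,[p[0],p[1],np.arange(4)*np.pi/4])
        print(l,i,round(t['score'],2),m.sum(),np.round(q,4),np.round(np.degrees(q[2]),1),round(e,3))
# colour masks
b=cv2.inRange(hsv,(105,110,50),(125,255,255));b[:,:270]=0;b[:,360:]=0;b[:150]=0;b[240:]=0
h=cv2.convexHull(cv2.findNonZero(b));pm=np.zeros_like(b);cv2.fillConvexPoly(pm,h,1)
print('plate col',fit(pm>0,k,*dims['plate'],[.33,0,np.arange(4)*np.pi/4]))
b=cv2.inRange(hsv,(8,130,90),(25,255,255));b[:190]=0;b[245:]=0;b[:,:150]=0;b[:,195:]=0
h=cv2.convexHull(cv2.findNonZero(cv2.morphologyEx(b,cv2.MORPH_OPEN,np.ones((3,3)))));pm=np.zeros_like(b);cv2.fillConvexPoly(pm,h,1)
print('blank col',fit(pm>0,k,*dims['blank'],[.25,.38,np.arange(4)*np.pi/4]))
E
```

```text
plate 0 0.58 3246 [ 0.5784  0.026  -0.1471] -8.4 0.016
loose_parallel 1 0.66 148 [0.4828 0.2285 1.8796] 107.7 0.012
set_parallel 0 0.71 37 [ 0.5154  0.0668 -0.7111] -40.7 0.496
blank 0 0.67 750 [0.4889 0.4018 1.3911] 79.7 0.003
strap 1 0.6 392 [ 0.5038 -0.2612  1.8974] 108.7 0.048
plate col (array([0.33, 0.  , 0.  ]), np.float64(0.9674254655838013))
blank col (array([0.25, 0.38, 0.  ]), np.float64(0.9265785217285156))
```

```bash
python3 - <<'E'
from lib import *
k=r.get_calibration("top");im=np.load("im0.npy");hsv=cv2.cvtColor(im,cv2.COLOR_RGB2HSV)
D={'plate':(.168,.140,0,.02),'set':(.008,.1,.02,.04),'blank':(.05,.1,0,.012),'strap':(.025,.1,0,.013),'loose':(.008,.1,0,.02)}
b=cv2.inRange(hsv,(105,110,50),(125,255,255));b[:,:270]=0;b[:,360:]=0;b[:158]=0;b[240:]=0;b[:163,310:335]=b[:163,310:335]
h=cv2.convexHull(cv2.findNonZero(b));pm=np.zeros_like(b);cv2.fillConvexPoly(pm,h,1)
q,e=fit(pm>0,k,*D['plate'],[.578,.026,-.147]);print('plate',q,e);Q={'plate':q}
b=cv2.inRange(hsv,(8,130,90),(25,255,255));b[:190]=0;b[245:]=0;b[:,:150]=0;b[:,195:]=0
h=cv2.convexHull(cv2.findNonZero(b));pm=np.zeros_like(b);cv2.fillConvexPoly(pm,h,1)
Q['blank'],e=fit(pm>0,k,*D['blank'],[.4889,.4018,1.39]);print('blank',Q['blank'],e)
# set parallel: bright low-sat pixels on the plate
g=((im.min(2)>140)&(hsv[...,1]<70)).astype(np.uint8);n,lab,st,ce=cv2.connectedComponentsWithStats(g)
for i in range(1,n):
    if 310<ce[i,0]<335 and 175<ce[i,1]<228 and st[i,4]>40:
        Q['set'],e=fit(lab==i,k,*D['set'],[*unproject(ce[i],.04,k),q[2]+np.pi/2]);print('set',st[i],Q['set'],e)
m=np.load("m_strap1.npy");c=cv2.convexHull(cv2.findNonZero(m.astype(np.uint8)));pm=np.zeros(m.shape,np.uint8);cv2.fillConvexPoly(pm,c,1)
Q['strap'],e=fit(pm>0,k,*D['strap'],[.5038,-.2612,1.8974]);print('strap',Q['strap'],e,pm.sum())
Q['loose']=np.array([.4828,.2285,1.8796])
o=q[:2]-.022*np.array([np.cos(q[2]),np.sin(q[2])]);print('plate origin',o)
print('hole from pixel',unproject(((402-1.1)/2.2+130,(227-1.1)/2.2+100),.02,k))
S=4;big=cv2.resize(im[140:260,140:450],None,fx=S,fy=S,interpolation=cv2.INTER_CUBIC)[:,:,::-1].copy()
def dr(P,col):
    u=np.round((project(P,k)-[140,140]+.5)*S).astype(int);cv2.polylines(big,[cv2.convexHull(u)],True,col,1)
for l in Q:dr(box(*Q[l],*D[l])[4:],(0,0,255));dr(box(*Q[l],*D[l]),(0,255,0))
ex=np.array([np.cos(q[2]),np.sin(q[2])]);ey=np.array([-ex[1],ex[0]])
P=o-.0*ex
for yy in(.03,-.03):dr(box(*(o+yy*ey),q[2],.104,.012,.02,.02)[:4],(0,255,255))
dr(box(*o,q[2],.012,.012,.02,.02)[:4],(0,255,255));dr(box(*(o+.088*ex-.03*ey),q[2],.024,.024,.052,.052)[:4],(0,255,255))
cv2.imwrite("pics/o1.png",np.hstack([big[60:440,480:960]]));cv2.imwrite("pics/o2.png",np.vstack([np.hstack([big[:,0:500]]),]));cv2.imwrite("pics/o3.png",big[:,1000:])
a=cv2.resize(big[200:460,60:460],(320,208));b2=cv2.resize(big[240:460,1040:],(200*1,220))
cv2.imwrite("pics/all.png",np.vstack([big[60:400,480:880],np.hstack([cv2.resize(big[240:460,60:460],(200,220)),b2])]))
E
```

```text
plate [ 0.57765956  0.02445808 -0.1504194 ] 0.009407060220837593
blank [0.48917313 0.40269738 1.3823335 ] 0.0273175910115242
set [318 185  10  36  93] [ 5.55654715e-01 -2.16416810e-04  1.42777653e+00] 0.08014890551567078
strap [ 0.50317961 -0.26116315  1.90121967] 0.05334623530507088 431
plate origin [0.55590798 0.02775484]
hole from pixel [0.55446887 0.02705635]
```

View pics/all.png

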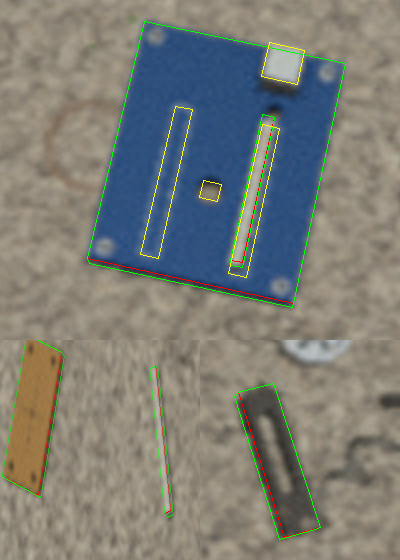

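```bash
cat >>lib.py <<'E'
def to(x,y,z,phi,n=0):
    """shift/turn in tool axes from the present pose to TCP x,y,z pointing down with tool x at yaw phi"""
    o=r.observe();A=R.from_quat(o['eef_rot'])
    c,s=np.cos(phi),np.sin(phi);B=R.from_matrix(np.array([[c,s,0],[s,-c,0],[0,0,-1]]))
    print('t',round(o['time'],2),'shift',np.round(A.inv().apply(np.array([x,y,z])-o['tcp_pos']),4),'turn',np.round((A.inv()*B).as_rotvec(),3),'F',np.round(o['contact_force'],1),'gap',round(o['finger_gap'],4),'q',np.round(o['joints'],2))
E
python3 - <<'E'
from lib import *
k=r.get_calibration("top")
for n,u in dict(handle=(200,212),handleR=(205,195),jawR=(250,183),jawL=(85,183),jawtopL=(72,137),jawtopR=(243,137)).items():
    uv=(u[0]/2.2+130,u[1]/2.2+100);print(n,[np.round(unproject(uv,z,k),3) for z in(0,.05,.1)])
to(.483,.2285,.12,.309)
E
```

```text
handle [array([0.559, 0.278]), array([0.549, 0.266]), array([0.539, 0.254])]
handleR [array([0.581, 0.274]), array([0.57 , 0.262]), array([0.559, 0.25 ])]
jawR [array([0.601, 0.219]), array([0.588, 0.21 ]), array([0.576, 0.201])]
jawL [array([0.587, 0.425]), array([0.575, 0.407]), array([0.563, 0.389])]
jawtopL [array([0.645, 0.45 ]), array([0.631, 0.431]), array([0.617, 0.412])]
jawtopR [array([0.66 , 0.234]), array([0.645, 0.224]), array([0.63 , 0.214])]
t 1.1 shift [0.3747 0.219  0.1283] turn [ 0.    -0.    -0.661] F [0.1 0.6 0.5] gap 0.0854 q [ 1.55  0.04  0.08  0.   -1.62 -0.33]
```

Call:
jog_arm(
  increments=[
    [[0.375, 0.219, 0.05], [0, 0, -0.661], 0.4],
    [[0.375, 0.219, 0.05], [0, 0, -0.661], 0.4],
    [[0.375, 0.219, 0.05], [0, 0, -0.661], 0.4],
    [[0.375, 0.219, 0.05], [0, 0, -0.661], 0.4],
    [[0.375, 0.219, 0.05], [0, 0, -0.661], 0.4],
    [[0.375, 0.219, 0.05], [0, 0, -0.661], 0.4],
    [[0.375, 0.219, 0.05], [0, 0, -0.661], 0.4],
    [[0.375, 0.219, 0.05], [0, 0, -0.661], 0.4],
    [[0.375, 0.219, 0.05], [0, 0, -0.661], 0.4],
    [[0.375, 0.219, 0.128], [0, 0, -0.661], 0.4],
    [[0.375, 0.219, 0.128], [0, 0, -0.661], 0.4],
    [[0.375, 0.219, 0.128], [0, 0, -0.661], 0.4],
  ],
)

```text
time: 2.1
tcp_pos: [0.4833, 0.2257, 0.1169]
eef_rot: [0.988, 0.153, -0.002, 0.0]
contact_force: [-0.2, 0.2, -1.9]
finger_gap: 0.0344
grasp_force: 0.0
```

```bash
python3 -c "
from lib import *
to(.483,.2285,.022,.309)"
```

```text
t 2.1 shift [ 0.0008 -0.0028  0.0949] turn [ 0.     0.003 -0.002] F [-0.2  0.2 -1.9] gap 0.0344 q [ 0.81 -0.11 -0.3  -0.   -1.38  1.06]
```

Call:
jog_arm(
  increments=[
    [[0, 0, 0.03], [0, 0, 0], 0.4],
    [[0, 0, 0.06], [0, 0, 0], 0.4],
    [[0, 0, 0.06], [0, 0, 0], 0.4],
    [[0, 0, 0.06], [0, 0, 0], 0.4],
  ],
)

```text
time: 2.43
tcp_pos: [0.4828, 0.2276, 0.0595]
eef_rot: [0.988, 0.154, -0.001, 0.001]
contact_force: [0.5, -0.2, 1.2]
finger_gap: 0.0342
grasp_force: 0.0
```

```bash
python3 -c "
from lib import *
to(.483,.2285,.022,.309)"
```

```text
t 2.43 shift [ 0.0006 -0.0008  0.0375] turn [0.002 0.003 0.   ] F [ 0.5 -0.2  1.2] gap 0.0342 q [ 0.82 -0.07 -0.37  0.   -1.27  1.06]
```

Call:
jog_arm(
  increments=[
    [[0, 0, 0.015], [0, 0, 0], 0.4],
    [[0, 0, 0.028], [0, 0, 0], 0.4],
    [[0, 0, 0.036], [0, 0, 0], 0.4],
    [[0, 0, 0.038], [0, 0, 0], 0.4],
    [[0, 0, 0.038], [0, 0, 0], 0.4],
    [[0, 0, 0.038], [0, 0, 0], 0.1],
    [[0, 0, 0.038], [0, 0, 0], 0.0],
    [[0, 0, 0.038], [0, 0, 0], 0.0],
    [[0, 0, 0.038], [0, 0, 0], 0.0],
    [[0, 0, 0.038], [0, 0, 0], 0.0],
    [[0, 0, 0.038], [0, 0, 0], 0.0],
  ],
  squeeze=40,
)

```text
time: 3.35
tcp_pos: [0.484, 0.2289, 0.0237]
eef_rot: [0.988, 0.154, 0.001, -0.0]
contact_force: [-1.0, 0.6, 5.5]
finger_gap: 0.0067
grasp_force: 43.1
```

Call:
jog_arm(
  increments=[
    [[0, 0, -0.02], [0, 0, 0], 0.0],
    [[0, 0, -0.05], [0, 0, 0], 0.0],
    [[0, 0, -0.08], [0, 0, 0], 0.0],
    [[0, 0, -0.1], [0, 0, 0], 0.0],
    [[0, 0, -0.1], [0, 0, 0], 0.0],
  ],
)

```text
time: 3.77
tcp_pos: [0.4853, 0.2295, 0.1278]
eef_rot: [0.988, 0.154, 0.004, -0.002]
contact_force: [0.6, 0.2, -0.3]
finger_gap: 0.0067
grasp_force: 42.3
```

```bash
python3 -c "
from lib import *
to(.560,.0572,.12,-.15)"
```

```text
t 3.77 shift [0.0186 0.1869 0.0076] turn [-0.004 -0.007  0.459] F [ 0.6  0.2 -0.3] gap 0.0067 q [ 0.82 -0.12 -0.29  0.   -1.39  1.06]
```

Call:
jog_arm(
  increments=[
    [[0.0025, 0.025, 0], [0, 0, 0.06], 0.0],
    [[0.005, 0.055, 0], [0, 0, 0.14], 0.0],
    [[0.009, 0.09, 0], [0, 0, 0.22], 0.0],
    [[0.0125, 0.125, 0], [0, 0, 0.3], 0.0],
    [[0.016, 0.16, 0], [0, 0, 0.38], 0.0],
    [[0.0175, 0.178, 0], [0, 0, 0.44], 0.0],
    [[0.0186, 0.187, 0], [0, 0, 0.459], 0.0],
    [[0.0186, 0.187, 0], [0, 0, 0.459], 0.0],
    [[0.0186, 0.187, 0.02], [0, 0, 0.459], 0.0],
    [[0.0186, 0.187, 0.04], [0, 0, 0.459], 0.0],
    [[0.0186, 0.187, 0.04], [0, 0, 0.459], 0.0],
    [[0.0186, 0.187, 0.04], [0, 0, 0.459], 0.0],
  ],
)

```text
time: 4.77
tcp_pos: [0.5569, 0.0564, 0.0813]
eef_rot: [0.997, -0.074, -0.001, 0.001]
contact_force: [0.2, 0.6, 0.2]
finger_gap: 0.0068
grasp_force: 42.2
```

```bash
python3 - <<'E'
from lib import *
to(.560,.0572,.0445,-.15)
im=r.snapshot("top");cv2.imwrite("pics/t2.png",cv2.resize(im[120:260,220:420],None,fx=3,fy=3,interpolation=cv2.INTER_CUBIC)[:,:,::-1])
E
```

```text
t 4.77 shift [ 0.003  -0.0013  0.0368] turn [0.002 0.002 0.002] F [0.2 0.6 0.2] gap 0.0068 q [ 0.46 -0.02 -0.28 -0.   -1.31  0.96]
```

View pics/t2.png

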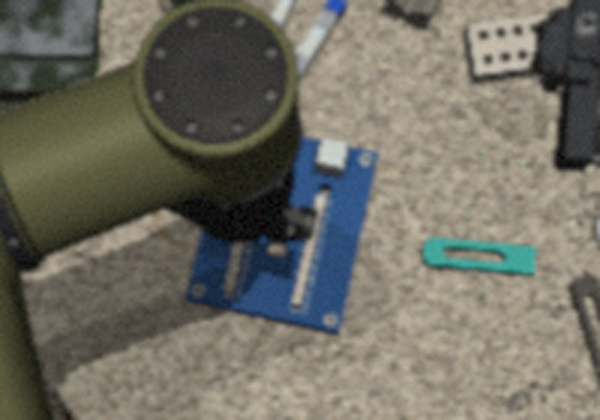

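The picture shows the arm over the plate, with the loose parallel's end visible at about (235,270), along the empty outline. The set parallel at about (310,250) is unchanged.

Call:
jog_arm(
  increments=[
    [[0.003, -0.0013, 0.01], [0, 0, 0], 0.0],
    [[0.003, -0.0013, 0.018], [0, 0, 0], 0.0],
    [[0.003, -0.0013, 0.025], [0, 0, 0], 0.0],
    [[0.003, -0.0013, 0.03], [0, 0, 0], 0.0],
    [[0.003, -0.0013, 0.033], [0, 0, 0], 0.0],
    [[0.003, -0.0013, 0.035], [0, 0, 0], 0.0],
    [[0.003, -0.0013, 0.036], [0, 0, 0], 0.0],
    [[0.003, -0.0013, 0.036], [0, 0, 0], 0.0],
    [[0.003, -0.0013, 0.036], [0, 0, 0], 0.0],
  ],
)

```text
time: 5.57
tcp_pos: [0.5613, 0.0568, 0.0466]
eef_rot: [0.997, -0.075, 0.0, 0.0]
contact_force: [-0.1, 0.7, -1.2]
finger_gap: 0.0065
grasp_force: 42.3
```

Call:
jog_arm(
  increments=[
    [[0, 0, 0.001], [0, 0, 0], 0.0],
    [[0, 0, 0.002], [0, 0, 0], 0.0],
    [[0, 0, 0.002], [0, 0, 0], 0.0],
    [[0, 0, 0.002], [0, 0, 0], 0.0],
  ],
)

```text
time: 5.9
tcp_pos: [0.5611, 0.0568, 0.0443]
eef_rot: [0.997, -0.075, 0.0, 0.0]
contact_force: [-1.0, 0.1, -0.4]
finger_gap: 0.0066
grasp_force: 42.3
```

Call:
jog_arm(
  increments=[
    [[0, 0, 0.0007], [0, 0, 0], 0.0],
    [[0, 0, 0.0014], [0, 0, 0], 0.0],
    [[0, 0, 0.0014], [0, 0, 0], 0.0],
  ],
)

```text
time: 6.15
tcp_pos: [0.5613, 0.0568, 0.0438]
eef_rot: [0.997, -0.075, 0.0, 0.0]
contact_force: [-2.1, 0.2, 4.6]
finger_gap: 0.0066
grasp_force: 42.9
```

Call:
jog_arm(
  increments=[
    [[0, 0, 0], [0, 0, 0], 0.15],
    [[0, 0, 0], [0, 0, 0], 0.2],
    [[0, 0, 0], [0, 0, 0], 0.3],
    [[0, 0, 0], [0, 0, 0], 0.4],
    [[0, 0, 0], [0, 0, 0], 0.4],
    [[0, 0, -0.01], [0, 0, 0], 0.4],
    [[0, 0, -0.03], [0, 0, 0], 0.4],
    [[0, 0, -0.07], [0, 0, 0], 0.4],
    [[0, 0, -0.11], [0, 0, 0], 0.4],
    [[0, 0, -0.11], [0, 0, 0], 0.4],
  ],
)

```text
time: 6.98
tcp_pos: [0.5648, 0.0569, 0.1638]
eef_rot: [0.997, -0.075, 0.007, -0.001]
contact_force: [-0.9, -0.0, 1.5]
finger_gap: 0.0345
grasp_force: 0.0
```

```bash
python3 -c "
from lib import *
to(.489,.402,.13,-.186)"
```

```text
t 6.98 shift [-0.1268 -0.3298  0.0333] turn [-0.004 -0.014  0.037] F [-0.9 -0.   1.5] gap 0.0345 q [ 0.46 -0.05 -0.16  0.   -1.45  0.96]
```

Call:
jog_arm(
  increments=[
    [[-0.03, -0.02, 0], [0, 0, 0], 0.8],
    [[-0.07, -0.04, 0], [0, 0, 0.01], 0.8],
    [[-0.1, -0.065, 0], [0, 0, 0.02], 0.8],
    [[-0.123, -0.1, 0], [0, 0, 0.037], 0.8],
    [[-0.125, -0.14, 0], [0, 0, 0.037], 0.8],
    [[-0.125, -0.18, 0], [0, 0, 0.037], 0.8],
    [[-0.125, -0.22, 0], [0, 0, 0.037], 0.8],
    [[-0.125, -0.26, 0], [0, 0, 0.037], 0.8],
    [[-0.125, -0.3, 0], [0, 0, 0.037], 0.8],
    [[-0.125, -0.33, 0], [0, 0, 0.037], 0.8],
    [[-0.125, -0.33, 0], [0, 0, 0.037], 0.8],
    [[-0.125, -0.33, 0.02], [0, 0, 0.037], 0.8],
  ],
)

```text
time: 7.98
tcp_pos: [0.4881, 0.4045, 0.1367]
eef_rot: [0.996, -0.092, 0.002, -0.002]
contact_force: [1.3, 0.2, 0.9]
finger_gap: 0.0681
grasp_force: 0.0
```

```bash
python3 - <<'E'
from lib import *
to(.489,.402,.0235,-.186)
im=r.snapshot("top");cv2.imwrite("pics/t3.png",cv2.resize(im[140:260,140:380],None,fx=3,fy=3,interpolation=cv2.INTER_CUBIC)[:,:,::-1])
E
```

```text
t 7.98 shift [0.0009 0.0028 0.1132] turn [-0.004 -0.004  0.001] F [1.3 0.2 0.9] gap 0.0681 q [ 1.01  0.14 -0.01  0.   -1.41  0.38]
```

View pics/t3.png

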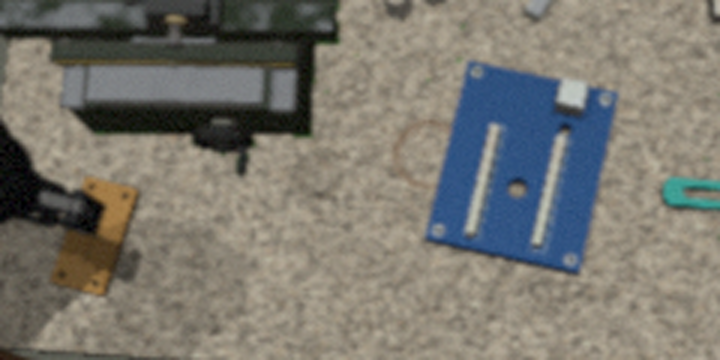

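Both parallels stand upright, at (485,180) and (551,190), symmetric about the hole at (517,188). The gripper is over the blank at (95,235).

Call:
jog_arm(
  increments=[
    [[0.001, 0.001, 0.03], [0, 0, 0], 0.8],
    [[0.001, 0.002, 0.06], [0, 0, 0], 0.8],
    [[0.001, 0.002, 0.08], [0, 0, 0], 0.8],
    [[0.001, 0.002, 0.095], [0, 0, 0], 0.8],
    [[0.001, 0.002, 0.105], [0, 0, 0], 0.8],
    [[0.001, 0.002, 0.11], [0, 0, 0], 0.8],
    [[0.001, 0.002, 0.113], [0, 0, 0], 0.8],
    [[0.001, 0.002, 0.113], [0, 0, 0], 0.8],
    [[0.001, 0.002, 0.113], [0, 0, 0], 0.8],
  ],
)

```text
time: 8.78
tcp_pos: [0.4878, 0.4, 0.0211]
eef_rot: [0.996, -0.093, 0.001, -0.001]
contact_force: [0.6, 0.4, -0.4]
finger_gap: 0.0681
grasp_force: 0.0
```

```bash
python3 -c "
from lib import *
to(.489,.402,.021,-.186)"
```

```text
t 8.78 shift [ 0.0008 -0.0022  0.0002] turn [-0.001 -0.001 -0.001] F [ 0.6  0.4 -0.4] gap 0.0681 q [ 1.    0.21 -0.15  0.   -1.21  0.38]
```

Call:
jog_arm(
  increments=[
    [[0.001, -0.002, 0], [0, 0, 0], 0.7],
    [[0.001, -0.002, 0], [0, 0, 0], 0.6],
    [[0.001, -0.002, 0], [0, 0, 0], 0.5],
    [[0.001, -0.002, 0], [0, 0, 0], 0.4],
    [[0.001, -0.002, 0], [0, 0, 0], 0.4],
    [[0.001, -0.002, 0], [0, 0, 0], 0.4],
    [[0.001, -0.002, 0], [0, 0, 0], 0.4],
  ],
  squeeze=80,
)

```text
time: 9.37
tcp_pos: [0.4892, 0.4018, 0.0216]
eef_rot: [0.996, -0.093, 0.001, -0.001]
contact_force: [-1.8, -1.1, 5.8]
finger_gap: 0.047
grasp_force: 81.1
```

Call:
jog_arm(
  increments=[
    [[0, 0, -0.01], [0, 0, 0], 0.4],
    [[0, 0, -0.03], [0, 0, 0], 0.4],
    [[0, 0, -0.06], [0, 0, 0], 0.4],
    [[0, 0, -0.09], [0, 0, 0], 0.4],
    [[0, 0, -0.11], [0, 0, 0], 0.4],
    [[0, 0, -0.12], [0, 0, 0], 0.4],
    [[0, 0, -0.12], [0, 0, 0], 0.4],
  ],
)

```text
time: 9.95
tcp_pos: [0.4891, 0.4021, 0.1423]
eef_rot: [0.996, -0.093, 0.001, -0.002]
contact_force: [0.7, 0.6, -5.4]
finger_gap: 0.0468
grasp_force: 83.5
```

```bash
python3 -c "
from lib import *
to(.478,.22,.14,-.886);to(.5555,.0275,.14,-1.721)"
```

```text
t 9.95 shift [0.0229 0.181  0.0017] turn [-0.003 -0.     0.699] F [ 0.7  0.6 -5.4] gap 0.0468 q [ 1.    0.14 -0.    0.   -1.43  0.38]
t 9.95 shift [0.1347 0.3557 0.0013] turn [-4.000e-03  1.000e-03  1.534e+00] F [ 0.7  0.6 -5.4] gap 0.0468 q [ 1.    0.14 -0.    0.   -1.43  0.38]
```

Call:
jog_arm(
  increments=[
    [[0.003, 0.01, 0], [0, 0, 0.05], 0.4],
    [[0.006, 0.03, 0], [0, 0, 0.13], 0.4],
    [[0.01, 0.055, 0], [0, 0, 0.23], 0.4],
    [[0.013, 0.08, 0], [0, 0, 0.33], 0.4],
    [[0.017, 0.105, 0], [0, 0, 0.43], 0.4],
    [[0.02, 0.13, 0], [0, 0, 0.53], 0.4],
    [[0.022, 0.155, 0], [0, 0, 0.63], 0.4],
    [[0.03, 0.18, 0], [0, 0, 0.73], 0.4],
    [[0.04, 0.205, 0], [0, 0, 0.83], 0.4],
    [[0.052, 0.23, 0], [0, 0, 0.93], 0.4],
    [[0.065, 0.255, 0], [0, 0, 1.03], 0.4],
    [[0.075, 0.27, 0], [0, 0, 1.1], 0.4],
  ],
)

```text
time: 10.95
tcp_pos: [0.5112, 0.1197, 0.1373]
eef_rot: [0.798, -0.602, -0.001, 0.002]
contact_force: [0.7, -0.5, -4.8]
finger_gap: 0.0468
grasp_force: 83.6
```

```bash
python3 -c "
from lib import *
to(.5555,.0275,.14,-1.721)"
```

```text
t 10.95 shift [ 0.1008 -0.0173 -0.0028] turn [ 0.004 -0.001  0.428] F [ 0.7 -0.5 -4.8] gap 0.0468 q [ 0.61 -0.14 -0.29 -0.   -1.42 -0.33]
```

Call:
jog_arm(
  increments=[
    [[0.02, -0.003, 0], [0, 0, 0.08], 0.4],
    [[0.04, -0.006, 0], [0, 0, 0.17], 0.4],
    [[0.06, -0.009, 0], [0, 0, 0.26], 0.4],
    [[0.08, -0.012, 0], [0, 0, 0.34], 0.4],
    [[0.095, -0.0135, 0], [0, 0, 0.41], 0.4],
    [[0.1035, -0.0143, 0], [0, 0, 0.434], 0.4],
    [[0.1035, -0.0143, 0], [0, 0, 0.434], 0.4],
    [[0.1035, -0.0143, 0.02], [0, 0, 0.434], 0.4],
    [[0.1035, -0.0143, 0.04], [0, 0, 0.434], 0.4],
    [[0.1035, -0.0143, 0.04], [0, 0, 0.434], 0.4],
    [[0.1035, -0.0143, 0.04], [0, 0, 0.434], 0.4],
  ],
)

```text
time: 11.87
tcp_pos: [0.5536, 0.027, 0.0981]
eef_rot: [-0.653, 0.758, 0.001, -0.002]
contact_force: [-0.8, 0.9, -4.8]
finger_gap: 0.0469
grasp_force: 84.2
```

```bash
python3 -c "
from lib import *
to(.5555,.0275,.064,-1.721)"
```

```text
t 11.87 shift [-0.0008 -0.0019  0.0341] turn [ 0.004 -0.002  0.002] F [-0.8  0.9 -4.8] gap 0.0469 q [ 0.41 -0.04 -0.27 -0.   -1.35 -0.56]
```

Call:
jog_arm(
  increments=[
    [[-0.0005, -0.001, 0.01], [0, 0, 0], 0.4],
    [[-0.0005, -0.002, 0.018], [0, 0, 0], 0.4],
    [[-0.0005, -0.002, 0.025], [0, 0, 0], 0.4],
    [[-0.0005, -0.002, 0.03], [0, 0, 0], 0.4],
    [[-0.0005, -0.002, 0.033], [0, 0, 0], 0.4],
    [[-0.0005, -0.002, 0.033], [0, 0, 0], 0.4],
    [[-0.0005, -0.002, 0.033], [0, 0, 0], 0.4],
  ],
)

```text
time: 12.45
tcp_pos: [0.5571, 0.0269, 0.067]
eef_rot: [-0.652, 0.758, -0.0, -0.0]
contact_force: [0.7, -0.8, -4.1]
finger_gap: 0.0467
grasp_force: 84.2
```

```bash
python3 -c "
from lib import *
to(.5555,.0275,.0616,-1.721)"
```

```text
t 12.45 shift [-0.0004  0.0016  0.0054] turn [-0. -0.  0.] F [ 0.7 -0.8 -4.1] gap 0.0467 q [ 0.41 -0.02 -0.31  0.   -1.28 -0.56]
```

Call:
jog_arm(
  increments=[
    [[0, 0.001, 0.002], [0, 0, 0], 0.4],
    [[0, 0.001, 0.004], [0, 0, 0], 0.4],
    [[0, 0.001, 0.005], [0, 0, 0], 0.4],
    [[0, 0.001, 0.005], [0, 0, 0], 0.4],
    [[0, 0.001, 0.005], [0, 0, 0], 0.4],
  ],
)

```text
time: 12.87
tcp_pos: [0.5561, 0.0271, 0.062]
eef_rot: [-0.652, 0.758, -0.0, -0.0]
contact_force: [-0.3, -0.1, -5.1]
finger_gap: 0.0471
grasp_force: 84.2
```

Call:
jog_arm(
  increments=[
    [[0, 0, 0.0007], [0, 0, 0], 0.4],
    [[0, 0, 0.0012], [0, 0, 0], 0.4],
    [[0, 0, 0.0012], [0, 0, 0], 0.4],
    [[0, 0, 0.0012], [0, 0, 0], 0.4],
  ],
)

```text
time: 13.2
tcp_pos: [0.5562, 0.0271, 0.0617]
eef_rot: [-0.652, 0.758, -0.0, 0.0]
contact_force: [-5.1, 1.2, 3.1]
finger_gap: 0.0467
grasp_force: 85.2
```

Call:
jog_arm(
  increments=[
    [[0, 0, 0], [0, 0, 0], 0.57],
    [[0, 0, 0], [0, 0, 0], 0.6],
    [[0, 0, 0], [0, 0, 0], 0.64],
    [[0, 0, 0], [0, 0, 0], 0.7],
    [[0, 0, 0], [0, 0, 0], 0.75],
    [[0, 0, 0], [0, 0, 0], 0.75],
    [[0, 0, -0.02], [0, 0, 0], 0.75],
    [[0, 0, -0.05], [0, 0, 0], 0.75],
    [[0, 0, -0.08], [0, 0, 0], 0.75],
    [[0, 0, -0.08], [0, 0, 0], 0.75],
  ],
)

```text
time: 14.03
tcp_pos: [0.559, 0.0272, 0.1482]
eef_rot: [-0.652, 0.758, -0.003, 0.004]
contact_force: [1.0, -0.1, 0.8]
finger_gap: 0.0639
grasp_force: 0.0
```

```bash
python3 -c "
from lib import *
to(.503,-.261,.12,.33)"
```

```text
t 14.03 shift [0.2934 0.0127 0.0274] turn [-0.009 -0.009 -2.05 ] F [ 1.  -0.1  0.8] gap 0.0639 q [ 0.41 -0.07 -0.2   0.   -1.42 -0.56]
```

Call:
jog_arm(
  increments=[
    [[0.025, 0.002, 0], [0, 0, 0.1], 0.55],
    [[0.055, 0.004, 0], [0, 0, 0.2], 0.55],
    [[0.09, 0.005, 0], [0, 0, 0.3], 0.55],
    [[0.125, 0.006, 0], [0, 0, 0.42], 0.55],
    [[0.16, 0.008, 0], [0, 0, 0.54], 0.55],
    [[0.195, 0.01, 0], [0, 0, 0.66], 0.55],
    [[0.23, 0.011, 0], [0, 0, 0.78], 0.55],
    [[0.26, 0.012, 0], [0, 0, 0.9], 0.55],
    [[0.28, 0.0125, 0], [0, 0, 1.0], 0.55],
    [[0.293, 0.0127, 0], [0, 0, 1.09], 0.55],
    [[0.293, 0.0127, 0], [0, 0, 1.09], 0.55],
    [[0.293, 0.0127, 0], [0, 0, 1.09], 0.55],
  ],
)

```text
time: 15.03
tcp_pos: [0.4995, -0.2612, 0.1405]
eef_rot: [-0.165, 0.986, -0.0, -0.0]
contact_force: [-0.4, 0.3, -0.2]
finger_gap: 0.0473
grasp_force: 0.0
```

```bash
python3 - <<'E'
from lib import *
to(.503,-.261,.06,.33-np.pi)
k=r.get_calibration("top");print('hub',unproject((655/2.2+130,211/2.2+100),.019,k))
im=r.snapshot("top")
S=4;o=np.array([280,150]);big=cv2.resize(im[150:260,280:460],None,fx=S,fy=S,interpolation=cv2.INTER_CUBIC)[:,:,::-1].copy()
ex=np.array([np.cos(-.15),np.sin(-.15)]);u=np.round((project(box(.5559,.0277,-.15,.05,.1,.052,.052)[:4],k)-o+.5)*S).astype(int)
cv2.polylines(big,[cv2.convexHull(u)],True,(0,0,255),1);cv2.imwrite("pics/t4.png",big)
E
```

```text
t 15.03 shift [-0.0034 -0.001   0.0805] turn [ 0.    -0.     0.001] F [-0.4  0.3 -0.2] gap 0.0473 q [-0.13 -0.04 -0.19  0.   -1.42 -1.11]
hub [ 0.59412885 -0.28123688]
```

View pics/t4.png

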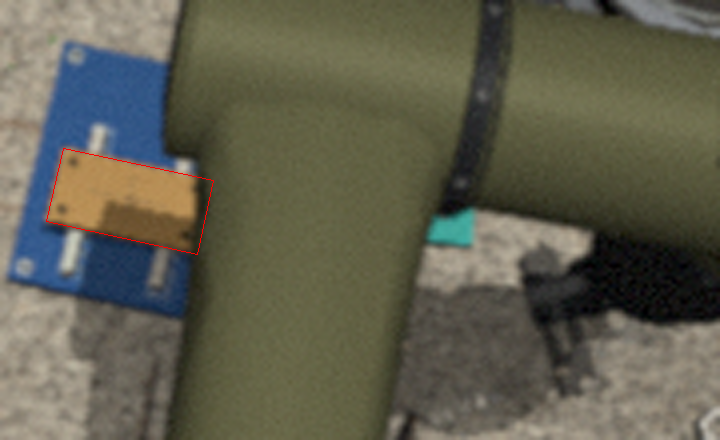

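The blank lies across both parallels at about (130,200), and it matches the red target outline to within 1–2 mm. The open gripper is over the strap at about (560,300).

Call:
jog_arm(
  increments=[
    [[-0.003, -0.001, 0.03], [0, 0, 0], 0.55],
    [[-0.003, -0.001, 0.06], [0, 0, 0], 0.55],
    [[-0.003, -0.001, 0.085], [0, 0, 0], 0.55],
    [[-0.003, -0.001, 0.1], [0, 0, 0], 0.55],
    [[-0.003, -0.001, 0.11], [0, 0, 0], 0.55],
    [[-0.003, -0.001, 0.115], [0, 0, 0], 0.55],
    [[-0.003, -0.001, 0.117], [0, 0, 0], 0.55],
    [[-0.003, -0.001, 0.117], [0, 0, 0], 0.55],
    [[-0.003, -0.001, 0.117], [0, 0, 0], 0.55],
  ],
)

```text
time: 15.83
tcp_pos: [0.5037, -0.2607, 0.0251]
eef_rot: [-0.165, 0.986, -0.001, 0.001]
contact_force: [0.4, -0.1, -0.3]
finger_gap: 0.0471
grasp_force: 0.0
```

```bash
python3 -c "
from lib import *
to(.503,-.261,.023,.33-np.pi)"
```

```text
t 15.83 shift [ 0.0007 -0.      0.0021] turn [-0.001  0.002  0.001] F [ 0.4 -0.1 -0.3] gap 0.0471 q [-0.12  0.04 -0.33  0.   -1.2  -1.12]
```

Call:
jog_arm(
  increments=[
    [[0, 0, 0.001], [0, 0, 0], 0.45],
    [[0, 0, 0.001], [0, 0, 0], 0.35],
    [[0, 0, 0.001], [0, 0, 0], 0.25],
    [[0, 0, 0.001], [0, 0, 0], 0.15],
    [[0, 0, 0.001], [0, 0, 0], 0.15],
    [[0, 0, 0.001], [0, 0, 0], 0.15],
  ],
  squeeze=60,
)

```text
time: 16.33
tcp_pos: [0.5034, -0.261, 0.0239]
eef_rot: [-0.165, 0.986, -0.001, 0.001]
contact_force: [-0.9, 1.1, 6.2]
finger_gap: 0.023
grasp_force: 59.1
```

Call:
jog_arm(
  increments=[
    [[0, 0, -0.01], [0, 0, 0], 0.15],
    [[0, 0, -0.03], [0, 0, 0], 0.15],
    [[0, 0, -0.06], [0, 0, 0], 0.15],
    [[0, 0, -0.09], [0, 0, 0], 0.15],
    [[0, 0, -0.11], [0, 0, 0], 0.15],
    [[0, 0, -0.12], [0, 0, 0], 0.15],
    [[0, 0, -0.12], [0, 0, 0], 0.15],
  ],
)

```text
time: 16.92
tcp_pos: [0.5037, -0.2608, 0.1452]
eef_rot: [-0.165, 0.986, -0.001, 0.002]
contact_force: [0.5, 0.2, -1.4]
finger_gap: 0.0227
grasp_force: 59.2
```

```bash
python3 - <<'E'
from lib import *
o=np.array([.5557,.0277]);c,s=np.cos(-.15),np.sin(-.15)
p=o+.058*np.array([c,s])-.03*np.array([-s,c]);print(p)
to(p[0],p[1],.145,-.15-np.pi)
E
```

```text
[ 0.60856558 -0.01063054]
t 16.92 shift [-0.1804  0.2026  0.0004] turn [-0.001  0.004  0.481] F [ 0.5  0.2 -1.4] gap 0.0227 q [-0.12 -0.04 -0.18  0.   -1.42 -1.12]
```

Call:
jog_arm(
  increments=[
    [[-0.015, 0.017, 0], [0, 0, 0.05], 0.15],
    [[-0.035, 0.04, 0], [0, 0, 0.1], 0.15],
    [[-0.057, 0.064, 0], [0, 0, 0.16], 0.15],
    [[-0.08, 0.09, 0], [0, 0, 0.22], 0.15],
    [[-0.103, 0.116, 0], [0, 0, 0.28], 0.15],
    [[-0.126, 0.142, 0], [0, 0, 0.34], 0.15],
    [[-0.149, 0.168, 0], [0, 0, 0.4], 0.15],
    [[-0.168, 0.189, 0], [0, 0, 0.45], 0.15],
    [[-0.1804, 0.2026, 0], [0, 0, 0.481], 0.15],
    [[-0.1804, 0.2026, 0], [0, 0, 0.481], 0.15],
    [[-0.1804, 0.2026, 0.02], [0, 0, 0.481], 0.15],
    [[-0.1804, 0.2026, 0.03], [0, 0, 0.481], 0.15],
  ],
)

```text
time: 17.92
tcp_pos: [0.6062, -0.0102, 0.1089]
eef_rot: [0.075, 0.997, -0.0, -0.002]
contact_force: [0.2, 0.6, -3.9]
finger_gap: 0.0226
grasp_force: 59.2
```

Call:
jog_arm(
  increments=[
    [[0, 0, 0.01], [0, 0, 0], 0.15],
    [[0, 0, 0.018], [0, 0, 0], 0.15],
    [[0, 0, 0.02], [0, 0, 0], 0.15],
    [[0, 0, 0.02], [0, 0, 0], 0.15],
    [[0, 0, 0.02], [0, 0, 0], 0.15],
  ],
)

```text
time: 18.33
tcp_pos: [0.6079, -0.0108, 0.0932]
eef_rot: [0.075, 0.997, -0.0, 0.0]
contact_force: [-1.1, 0.5, -1.9]
finger_gap: 0.0226
grasp_force: 59.2
```

```bash
python3 - <<'E'
from lib import *
to(.6086,-.0106,.0759,-.15-np.pi)
E
```

```text
t 18.33 shift [-0.0007  0.0003  0.0173] turn [-0.     0.001 -0.   ] F [-1.1  0.5 -1.9] gap 0.0226 q [ 0.31  0.1  -0.14  0.   -1.33 -2.03]
```

Call:
jog_arm(
  increments=[
    [[0, 0, 0.005], [0, 0, 0], 0.15],
    [[0, 0, 0.01], [0, 0, 0], 0.15],
    [[0, 0, 0.013], [0, 0, 0], 0.15],
    [[0, 0, 0.015], [0, 0, 0], 0.15],
    [[0, 0, 0.016], [0, 0, 0], 0.15],
    [[0, 0, 0.0165], [0, 0, 0], 0.15],
    [[0, 0, 0.0165], [0, 0, 0], 0.15],
  ],
)

```text
time: 18.92
tcp_pos: [0.6077, -0.0104, 0.0762]
eef_rot: [0.075, 0.997, -0.0, 0.0]
contact_force: [-0.3, 0.3, -1.1]
finger_gap: 0.0228
grasp_force: 59.3
```

Call:
jog_arm(
  increments=[
    [[0, 0, 0.0005], [0, 0, 0], 0.15],
    [[0, 0, 0.001], [0, 0, 0], 0.15],
    [[0, 0, 0.001], [0, 0, 0], 0.15],
    [[0, 0, 0.001], [0, 0, 0], 0.15],
  ],
)

```text
time: 19.25
tcp_pos: [0.6079, -0.0104, 0.076]
eef_rot: [0.075, 0.997, -0.0, 0.0]
contact_force: [-1.9, -0.1, 1.6]
finger_gap: 0.0224
grasp_force: 59.7
```

Call:
jog_arm(
  increments=[
    [[0, 0, 0.0006], [0, 0, 0], 0.15],
    [[0, 0, 0.0006], [0, 0, 0], 0.15],
    [[0, 0, 0.0006], [0, 0, 0], 0.15],
  ],
)

```text
time: 19.5
tcp_pos: [0.6079, -0.0104, 0.0759]
eef_rot: [0.075, 0.997, -0.0, 0.0]
contact_force: [-3.5, 0.6, 5.7]
finger_gap: 0.0226
grasp_force: 60.1
```

Seated. Next I release the strap and back off toward the robot, clear of the view.

Call:
jog_arm(
  increments=[
    [[0, 0, 0], [0, 0, 0], 0.29],
    [[0, 0, 0], [0, 0, 0], 0.32],
    [[0, 0, 0], [0, 0, 0], 0.4],
    [[0, 0, 0], [0, 0, 0], 0.5],
    [[0, 0, 0], [0, 0, 0], 0.5],
    [[0, 0, -0.01], [0, 0, 0], 0.5],
    [[0, 0, -0.04], [0, 0, 0], 0.5],
    [[0, 0, -0.08], [0, 0, 0], 0.5],
    [[0, 0, -0.12], [0, 0, 0], 0.5],
    [[0, 0, -0.15], [0, 0, 0], 0.5],
    [[0, 0, -0.15], [0, 0, 0], 0.5],
  ],
)

```text
time: 20.42
tcp_pos: [0.6101, -0.011, 0.2346]
eef_rot: [0.075, 0.997, 0.001, 0.007]
contact_force: [0.8, -0.4, 1.8]
finger_gap: 0.0425
grasp_force: 0.0
```

Call:
jog_arm(
  increments=[
    [[0.03, -0.03, 0], [0, 0, 0], 0.5],
    [[0.06, -0.06, 0], [0, 0, 0], 0.5],
    [[0.09, -0.09, 0], [0, 0, 0], 0.5],
    [[0.1, -0.125, 0], [0, 0, 0], 0.5],
    [[0.11, -0.16, 0], [0, 0, 0], 0.5],
    [[0.11, -0.19, 0], [0, 0, 0], 0.5],
    [[0.11, -0.22, 0], [0, 0, 0], 0.5],
    [[0.11, -0.25, 0], [0, 0, 0], 0.5],
    [[0.11, -0.25, 0], [0, 0, 0], 0.5],
    [[0.11, -0.25, 0], [0, 0, 0], 0.5],
  ],
)

```text
time: 21.25
tcp_pos: [0.461, -0.2425, 0.2251]
eef_rot: [0.076, 0.997, -0.0, 0.0]
contact_force: [-0.0, 0.4, -0.6]
finger_gap: 0.0425
grasp_force: 0.0
```

```bash
python3 - <<'E'
from lib import *
k=r.get_calibration("top");im=r.snapshot("top");print(r.observe()['tcp_pos'])
S=5;o=np.array([250,140]);big=cv2.resize(im[140:250,250:390],None,fx=S,fy=S,interpolation=cv2.INTER_CUBIC)[:,:,::-1].copy()
c,s=np.cos(-.15),np.sin(-.15);P=np.array([.5557,.0277]);ex=np.array([c,s]);ey=np.array([-s,c])
for q,d,col in((P,(.05,.1,.052,.052),(0,0,255)),(P+.058*ex-.03*ey,(.1,.025,.065,.065),(0,255,255)),(P+.03*ey,(.1,.008,.04,.04),(0,255,0)),(P-.03*ey,(.1,.008,.04,.04),(0,255,0))):
    u=np.round((project(box(*q,-.15,*d)[:4],k)-o+.5)*S).astype(int);cv2.polylines(big,[cv2.convexHull(u)],True,col,1)
cv2.imwrite("pics/t5.png",big)
E
```

```text
[ 0.46131083 -0.24159012  0.22503662]
```

View pics/t5.png

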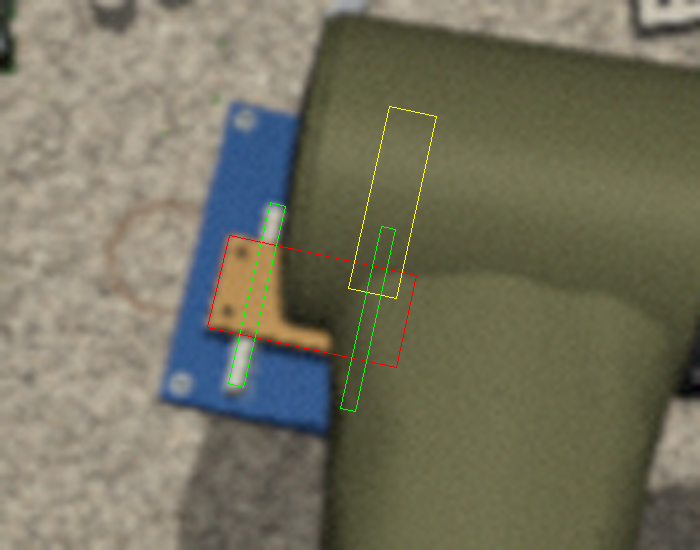

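The arm hides the strap in this picture. The blank's left end at (230,290) and the left parallel match their outlines. I'll move the arm to the left side and look again.

Call:
jog_arm(
  increments=[
    [[0.02, 0.03, 0], [0, 0, 0], 0.5],
    [[0.04, 0.07, 0], [0, 0, 0], 0.5],
    [[0.06, 0.11, 0], [0, 0, 0], 0.5],
    [[0.08, 0.15, 0], [0, 0, 0], 0.5],
    [[0.09, 0.19, 0], [0, 0, 0], 0.5],
    [[0.09, 0.23, 0], [0, 0, 0], 0.5],
    [[0.09, 0.27, 0], [0, 0, 0], 0.5],
    [[0.09, 0.31, 0], [0, 0, 0], 0.5],
    [[0.09, 0.35, 0], [0, 0, 0], 0.5],
    [[0.09, 0.39, 0], [0, 0, 0], 0.5],
    [[0.09, 0.43, 0], [0, 0, 0], 0.5],
    [[0.09, 0.47, 0], [0, 0, 0], 0.5],
  ],
)

```text
time: 22.3
tcp_pos: [0.4419, 0.2403, 0.2252]
eef_rot: [0.074, 0.997, 0.001, 0.0]
contact_force: [0.9, -1.1, -0.5]
finger_gap: 0.0427
grasp_force: 0.0
```

Call:
jog_arm(
  increments=[
    [[0.02, 0.03, 0], [0, 0, 0], 0.5],
    [[0.04, 0.06, 0], [0, 0, 0], 0.5],
    [[0.05, 0.09, 0], [0, 0, 0], 0.5],
    [[0.05, 0.12, 0], [0, 0, 0], 0.5],
    [[0.05, 0.14, 0], [0, 0, 0], 0.5],
    [[0.05, 0.15, 0], [0, 0, 0], 0.5],
    [[0.05, 0.15, 0], [0, 0, 0], 0.5],
    [[0.05, 0.15, 0], [0, 0, 0], 0.5],
  ],
)

```text
time: 22.97
tcp_pos: [0.4153, 0.3932, 0.2245]
eef_rot: [0.074, 0.997, -0.0, -0.0]
contact_force: [-0.9, -0.1, 1.1]
finger_gap: 0.0427
grasp_force: 0.0
```

```bash
python3 - <<'E'
from lib import *
k=r.get_calibration("top");im=r.snapshot("top");print(r.observe()['tcp_pos'])
S=5;o=np.array([260,140]);big=cv2.resize(im[140:250,260:380],None,fx=S,fy=S,interpolation=cv2.INTER_CUBIC)[:,:,::-1].copy()
c,s=np.cos(-.15),np.sin(-.15);P=np.array([.5557,.0277]);ex=np.array([c,s]);ey=np.array([-s,c])
for q,d,col in((P,(.05,.1,.052,.052),(0,0,255)),(P+.058*ex-.03*ey,(.1,.025,.065,.065),(0,255,255)),(P+.03*ey,(.1,.008,.04,.04),(0,255,0)),(P-.03*ey,(.1,.008,.04,.04),(0,255,0))):
    u=np.round((project(box(*q,-.15,*d)[:4],k)-o+.5)*S).astype(int);cv2.polylines(big,[cv2.convexHull(u)],True,col,1)
cv2.imwrite("pics/t6.png",big)
E
```

```text
[0.4155003  0.39260427 0.22479543]
```

View pics/t6.png

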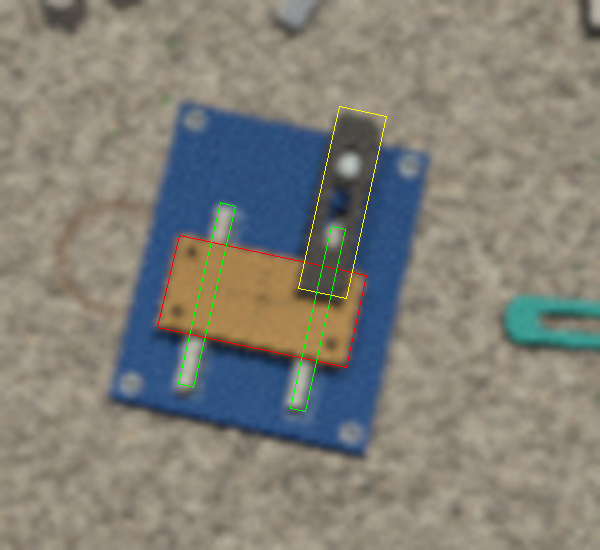

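The blank, both parallels and the strap (yellow outline, centre about (342,203)) all match their targets. Nothing is touching the robot, so I'm handing the job in.

```bash
python3 -c "
from station import r
print(r.finish_job())"
```

```text
the job is handed in; nothing more can be done
None
```

I placed the parallel, blank and strap clamp and handed the job in at about 23 s of the 64 s allowed. In the final top picture all three lie within a millimetre or two of their targets; no verdict came back, and levelness rests on the contact forces and placing heights.

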